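# Set the feed gauge: latch guide and dial

### The arm

A 6-joint arm with a two-finger parallel gripper is mounted at the origin on a cart in front of the work surface, level with it; the furniture and walls round the work are solid. World frame = base frame: x ahead of the robot, y to its left, z up, the work surface at z = 0. Lengths are in mm, angles in rad, forces in N, time in s.
With the tool pointing down it reaches from about 275 to 1000 mm from the base axis. Payload 8.4 kg.
Tool frame: the origin (TCP) lies at the very end of the fingers, on their centre line; the grasp point (between the pads) lies 19 mm behind it (r.pinch_z is the distance from the TCP to the grasp point, in mm); z points along the fingers, y is the direction in which the jaws open and shut (so a half turn about z gives the same grasp; the last joint's range is limited). The gripper opens to 85 mm and grips with 20 to 120 N. Pads are 22 mm wide; open, the fingers measure 114 mm over their backs; the gripper's body (76 mm by 85 mm) begins 54 mm behind the grasp point. The pads swing forward as they close: fully open they stand 13 mm farther back than shut.
Start: joints at [1.117, 0.353, 1.633, -0, 1.155, -0.002], TCP at [272.865, 562.292, 231.281] pointing down, gripper open.
Joint ranges: [-2.63, 2.63], [-0.92, 2.1], [0.06, 2.66], [-1.3, 4.44], [0, 2.69], [-3.02, 3.02]. Speed limits (rad/s): [2.22, 2.22, 2.79, 3.14, 3.14, 3.14].

### API

Orientations are given as [roll, pitch, yaw] about the fixed x, y, z axes, in that order (R = Rz(yaw) Ry(pitch) Rx(roll)).
In Python, from rig import r, optics gives the robot as it stands.
- The arm moves only by the shell command python3 -m creep 'ROWS' [FORCE]. ROWS is JSON, a list of rows, each an object with "dp": the shift along the tool's x, y, z in mm, a list of three; "angular": the turn, a rotation vector about the tool's x, y, z in rad, a list of three; "fingers": the finger opening in mm, from 0 to 85.4. In form: [{"dp": [dx, dy, dz], "angular": [wx, wy, wz], "fingers": fingers}, ...]. A call has 1 to 5 rows; each row is the pose to reach, as a shift and turn from the pose commanded when the call began, along the tool's axes at that moment; what a row does not reach only later rows make up. A row lasts 1/12 s, in which the tool goes at most 41.7 mm and 7.16 degrees, less where a joint would pass 70% of its speed; a pose out of reach is approached as far as the arm can. A call with a gripper value outside its range is refused whole. The fingers move at their own pace and stop on an object; FORCE is the grip in N (left out, the last holds). Time passes only in rows, so rows that repeat a pose let the fingers close. It gives the time, the measured TCP pose, the force and the opening at its end, in the units of the state.
- r.sense(): the state, without advancing time (a new reading comes with each control period).
- optics.grab_frame(name): name is "scene" or "side" or "wrist"; returns the picture (480x640x3 uint8, blue, green, red); there is no depth.
- optics.camera_params(name): a dict with "fx", "fy", "cx", "cy" (pixels), "eye" and "rotation" of the camera in the world; the wrist camera has in their place "T_tool_cam" (4x4, takes a point from camera to tool coordinates, whose origin is the TCP and whose axes are the flange's). Camera axes: x right, y up, looking along -z (the intrinsics and any distortion apply to the point x, -y, -z); pixel columns grow to the right and rows downward; lengths in mm; the calibration is good to about 2 mm. A picture is of the moment at which its call begins: read the wrist's pose just before it. camera_params takes no time and is no camera call.
- r.sign_off(): hands the job in, once; it reports no verdict.
The state is a dict: "clock": time; "qpos": joint angles; "qvel": joint speeds; "joint_efforts": joint torques, N m; "eef_pos": TCP position; "tcp_rot": TCP orientation; "contact_force": force on the tool from outside, world axes, zero at the start; "wrist_torque": the same for the moment, N m; "opening": opening from 0.0 (shut) to 1.0 (fully open).
Only numpy, scipy, OpenCV 4.12 (cv2) and the standard library are available. Lean on these libraries where they do the work, as an engineer would, in place of code of your own. Each camera call takes 0.05 s, during which the arm holds its last target.

### The job

Set up the feed gauge for the next blanks. Squeeze the spring tab on the side guide's upright grip to free it, slide the guide exactly one notch toward the dial and let go so that its latch springs fully out into that notch; and turn the dial by its bar until its pointer is in line with the raised lug on the collar round it. Leave the ink jars, squeegee and pin case where they are.

Things in the scene. Friction and masses are not known exactly. Their poses are not given: they have to be found in the camera images.
- gauge: The feed gauge, fixed to the table: grey base plate 150 x 330 x 12 mm. Origin on the table; x runs across the plate to the far fences, y along it from the side guide to the dial, z up. The guide's rail lies along y at x = 0; the dial's axis is at x = 0, y = +85 mm. A low aluminium fence, 34 mm high, stands fixed at y = 1 mm, x -21 to 71 mm; the guide carries a like one on its far side.
- guide (a joint): Travel of the side guide along the gauge's +y (toward the dial), m: 0 in its starting notch (within 1 mm), 0.030 in the next notch toward the dial; range -0.034 to 0.066. Sliding friction 1.5 N once the latch is free; otherwise locked by the latch (2 mm of play each way).
- tab (a joint): Press of the spring tab along the gauge's +x, m: 0 sprung out, latch fully in a notch; 0.008 fully pressed. The latch clears the rack above 0.006. The spring pushes out with 3.5 N at 0 and 9 N at 0.008. Released between notches it stays partly in, riding on the rack.
- guide_grip (a point): Where fingers squeeze the side guide, 62 mm above the table; axes of the gauge. The grip is a black block, 26 mm wide in y, top 82 mm above the table, its far (+x) face 17 mm from this point. On its -x side stands the steel tab, 22 mm wide, 39 to 79 mm high, outer face 25 mm from this point when out, 17 mm when pressed: 42 mm across x at rest, 34 mm squeezed. All else near is under 37 mm high.
- next_notch (a point): Fixed point where guide_grip stands when the guide is in the next notch; axes of the gauge. The four notches, 14 mm wide and 30 mm apart, are in the dark rack, 34 mm high, along the -x side of the rail, and open to +x. They lie at y = -135, -105 (start), -75 (this one) and -45 mm of the gauge.
- dial (a joint): Angle of the dial about the vertical, rad, counter-clockwise from above positive; range -1.0 to 2.2. At 0 the pointer points along the gauge's +x. Friction 0.06 N m; it stays where it is left.
- dial_grip (a point): On the dial's axis, 62 mm above the table; its x axis points along the bar to the pointer. The dial is a black disc 80 mm across (30 to 40 mm above the table) with an upright bar grip on it, 66 mm long (x -31 to +35 mm), 20 mm thick (y), top 79 mm above the table, with a white line on the pointer half.
- pointer (a point): Tip of the dial's pointed nose, 46 mm out from the axis, 36 mm above the table.
- index (a point): Middle of the inner face of the raised index lug (14 mm long, 8 mm wide, top 36 mm above the table) on the fixed aluminium collar (116 mm across, top 29 mm) round the dial; 48 mm out from the dial's axis, x outward. Its angle differs each time; it lies 0.4 to 1.5 rad counter-clockwise (from above) of the pointer at the start.
- jar_dark: Bystander: black ink jar with black lid, 64 mm across, 72 mm high; origin under its centre.
- jar_yellow: Bystander: ink jar with yellow lid, 62 mm across, 70 mm high; origin under its centre.
- squeegee: Bystander: wooden squeegee lying flat, 73 x 190 x 24 mm; origin under its centre, long axis y.
- pin_case: Bystander: small shallow grey case, 82 x 110 x 29 mm; origin under its centre.

How it is judged:
By the outcome, as a careful person would: the job done as asked, in the order asked, and still so for the second after the job is handed in, with the robot touching nothing.
It also fails if it takes over 51 s, if anything falls off the work surface, if the arm or the gripper's body presses on something with over 40 N, if the wrist force passes 120 N, or if a joint passes its speed limit or range.

## Working session

There is one attempt and no reset: what is moved stays moved. The work goes in short steps, Python scripts to look and compute and a shell command to move; the robot and the scene stay as the last step left them, time stands still between calls to the robot, and variables do not carry over. Pictures are saved under pics/ and viewed, and the job is handed in when it is done.

```bash
ls; mkdir -p pics; python3 - <<'E'
from rig import r, optics
import cv2
print(r.sense())
for n in ["scene","side","wrist"]:
    cv2.imwrite(f"pics/{n}0.png",optics.grab_frame(n)); print(n,optics.camera_params(n))
E
```

```text
pics
{'clock': 0.0, 'qpos': array([ 1.11657093e+00,  3.53672611e-01,  1.63414061e+00,  2.30633080e-05,
        1.15518282e+00, -2.45896968e-03]), 'qvel': array([ 0.00288315, -0.0010109 ,  0.00078903,  0.00076104, -0.00178014,
       -0.0007959 ]), 'joint_efforts': array([ 1.87192258e-03, -6.05229449e+01, -3.42072415e+01,  5.15583702e-05,
        9.19944694e-03, -6.46370040e-06]), 'eef_pos': array([272.66507631, 561.8579569 , 230.54362821]), 'tcp_rot': array([-3.14018933e+00, -2.45376189e-05,  2.68981688e+00]), 'contact_force': array([-0.2618891 ,  0.24618762,  0.27810513]), 'wrist_torque': array([-0.00578143,  0.02389351, -0.03181044]), 'opening': 0.9947106178270565}
scene {'fx': 560.3363928010447, 'fy': 560.3363928010447, 'cx': 310.0522435899511, 'cy': 240.60712037714902, 'eye': array([ 143.73614668, -528.80297018,  828.93803594]), 'rotation': array([ 0.83750301, -0.00774096, -0.5463667 ])}
side {'fx': 483.43247398259183, 'fy': 483.43247398259183, 'cx': 312.34599586116803, 'cy': 237.66036486320223, 'eye': array([ 543.99048325, -627.32912595,  376.07678207]), 'rotation': array([ 1.21060265,  0.0029365 , -0.07708861])}
wrist {'fx': 356.9715099264808, 'fy': 356.9715099264808, 'cx': 319.8228650313424, 'cy': 233.82896615803352, 'T_tool_cam': array([[-4.76640038e-04,  9.59151294e-01,  2.82893211e-01,
         7.28337141e+01],
       [ 9.99997890e-01,  1.02241956e-03, -1.78164761e-03,
        -3.36871239e-01],
       [-1.99810516e-03,  2.82891765e-01, -9.59149757e-01,
        -1.42672018e+02],
       [ 0.00000000e+00,  0.00000000e+00,  0.00000000e+00,
         1.00000000e+00]])}
```

View pics/scene0.png

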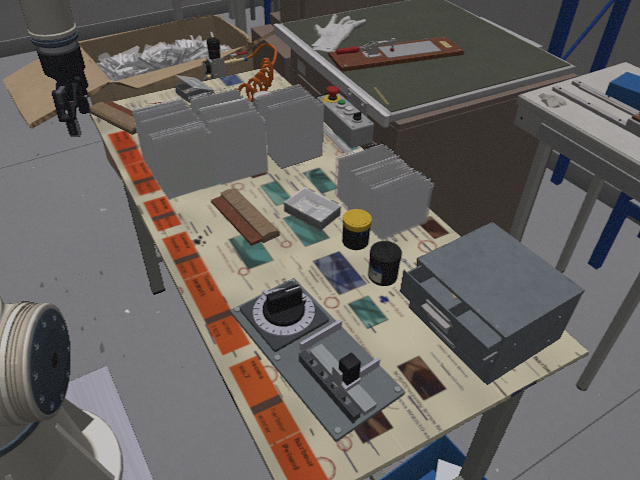

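View pics/side0.png

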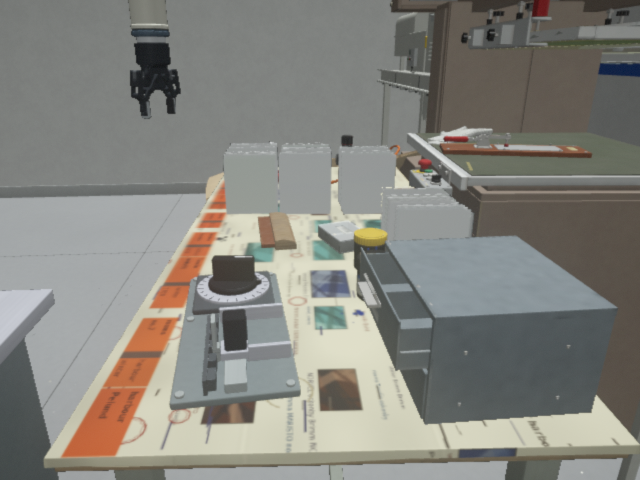

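View pics/wrist0.png

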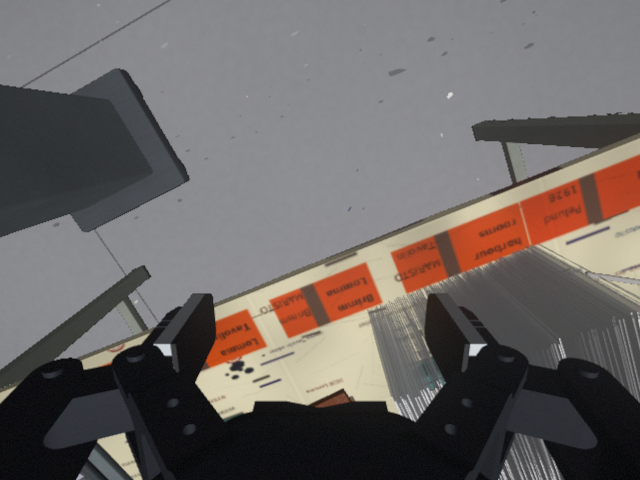

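```bash
cat > h.py <<'E'
from rig import r, optics
import numpy as np, cv2
from scipy.spatial.transform import Rotation as R
def RP(v): return R.from_euler('xyz',v).as_matrix()
def cam(n):
    p=optics.camera_params(n)
    if n=='wrist':
        s=r.sense(); T=np.eye(4);T[:3,:3]=RP(s['tcp_rot']);T[:3,3]=s['eef_pos']
        M=T@p['T_tool_cam']; return p,M[:3,:3],M[:3,3]
    return p,RP(p['rotation']),np.array(p['eye'])
def ray(c,u,v,z):
    p,A,e=c
    d=A@np.array([(u-p['cx'])/p['fx'],-(v-p['cy'])/p['fy'],-1.])
    return e+d*(z-e[2])/d[2]
def proj(c,X):
    p,A,e=c; q=A.T@(np.asarray(X,float)-e)
    return np.array([p['cx']-p['fx']*q[0]/q[2],p['cy']+p['fy']*q[1]/q[2]])
E
python3 - <<'E'
from h import *
for n in ['scene','side']:
    p=optics.camera_params(n);print(n,p.keys(),p.get('distortion'))
c=cam('scene')
for uv in [(235,309),(337,433),(403,390),(300,283)]: print(ray(c,*uv,12).round(1))
c=cam('side')
for uv in [(175,402),(297,394),(278,272),(197,275)]: print(ray(c,*uv,12).round(1))
a=cv2.imread('pics/scene0.png')[260:450,220:420]
cv2.imwrite('pics/sc_crop.png',cv2.resize(a,None,fx=3,fy=3,interpolation=cv2.INTER_CUBIC)[:600])
a=cv2.imread('pics/side0.png')[240:410,165:305]
cv2.imwrite('pics/si_crop.png',cv2.resize(a,None,fx=3.5,fy=3.5,interpolation=cv2.INTER_CUBIC))
E
```

```text
scene dict_keys(['fx', 'fy', 'cx', 'cy', 'eye', 'rotation']) None
side dict_keys(['fx', 'fy', 'cx', 'cy', 'eye', 'rotation']) None
[395.1 149.1  12. ]
[ 421.2 -166.5   12. ]
[ 559.5 -158.4   12. ]
[536.9 144.4  12. ]
[ 423.1 -173.1   12. ]
[ 560.5 -170.4   12. ]
[542.3 167.1  12. ]
[398.8 166.3  12. ]
```

View pics/sc_crop.png

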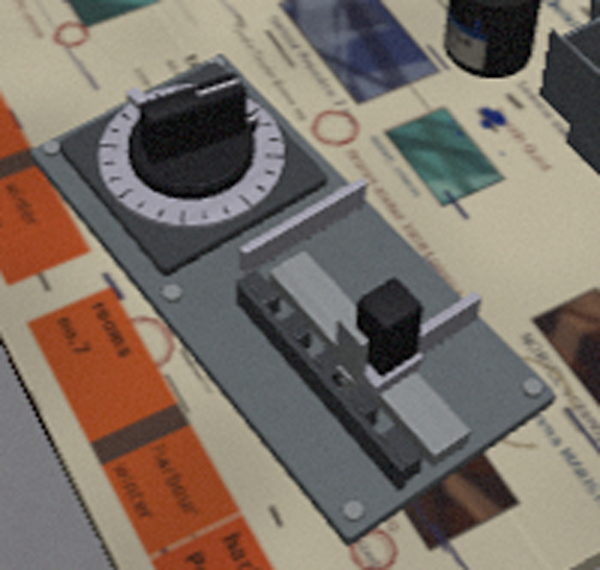

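View pics/si_crop.png

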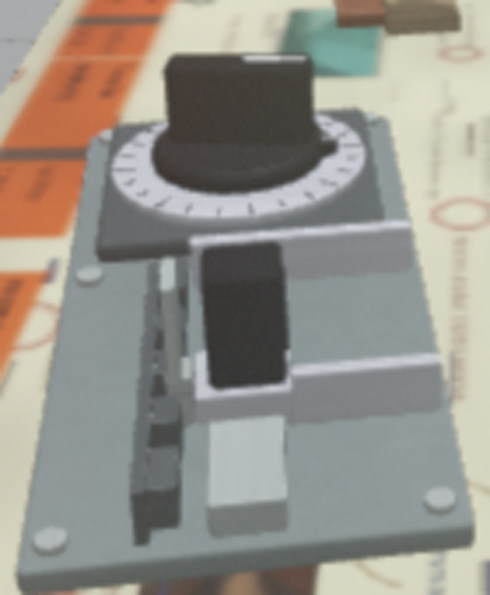

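```bash
python3 -m creep '[{"dp":[-29,-27,-10],"angular":[0,0,0.1],"fingers":85},{"dp":[-58,-54,-20],"angular":[0,0,0.2],"fingers":85},{"dp":[-87,-81,-30],"angular":[0,0,0.3],"fingers":85},{"dp":[-116,-108,-40],"angular":[0,0,0.4],"fingers":85},{"dp":[-145,-135,-50],"angular":[0,0,0.5],"fingers":85}]' 40
cat > rel.py <<'E'
import sys
from h import *
# usage: rel.py x y z yaw -> shift in tool axes
s=r.sense(); A=RP(s['tcp_rot']); t=np.array([float(a) for a in sys.argv[1:4]])
T=RP([np.pi,0,float(sys.argv[4])])
print('clock',s['clock'],'pos',s['eef_pos'].round(1),'rot',s['tcp_rot'].round(4),'q',s['qpos'].round(2),'F',s['contact_force'].round(1),'op',round(85.4*s['opening'],1))
print('dp',(A.T@(t-s['eef_pos'])).round(1),'w',R.from_matrix(A.T@T).as_rotvec().round(4))
E
python3 rel.py 480 40 300 1.646
```

```text
clock: 0.57
eef_pos: [344.5, 375.7, 281.4]
tcp_rot: [-3.141, 0.0, 2.185]
contact_force: [1.6, -0.0, -0.3]
opening: 0.993
clock 0.5667 pos [344.5 375.7 281.4] rot [-3.1412e+00  2.0000e-04  2.1854e+00] q [ 0.83  0.12  1.82 -0.    1.2   0.21] F [ 1.6 -0.  -0.3] op 84.8
dp [-352.5  -82.9  -18.5] w [-4.000e-04  3.000e-04  5.394e-01]
```

```bash
python3 -m creep '[{"dp":[-39,-9,-4],"angular":[0,0,0.11],"fingers":85},{"dp":[-78,-18,-8],"angular":[0,0,0.22],"fingers":85},{"dp":[-117,-27,-12],"angular":[0,0,0.33],"fingers":85},{"dp":[-156,-37,-15],"angular":[0,0,0.44],"fingers":85},{"dp":[-195,-46,-18],"angular":[0,0,0.539],"fingers":85}]' 
python3 rel.py 480 40 300 1.646
```

```text
clock: 0.98
eef_pos: [420.1, 190.1, 299.6]
tcp_rot: [3.141, -0.0, 1.645]
contact_force: [0.5, 0.5, 1.0]
opening: 1.0
clock 0.9833 pos [420.1 190.1 299.6] rot [ 3.1413e+00 -1.0000e-04  1.6455e+00] q [ 0.42  0.03  1.88 -0.    1.23  0.35] F [0.5 0.5 1. ] op 85.4
dp [-154.1   48.5   -0.4] w [ 0.0002 -0.0001 -0.0005]
```

```bash
python3 -m creep '[{"dp":[-39,12,0],"angular":[0,0,0],"fingers":85},{"dp":[-78,24,0],"angular":[0,0,0],"fingers":85},{"dp":[-117,36,0],"angular":[0,0,0],"fingers":85},{"dp":[-154,48,0],"angular":[0,0,0],"fingers":85},{"dp":[-154,48,0],"angular":[0,0,0],"fingers":85}]' 
cat > snap.py <<'E'
import sys,pickle
from h import *
n=sys.argv[1]; tag=sys.argv[2]
c=cam(n); im=optics.grab_frame(n)
cv2.imwrite(f'pics/{tag}.png',im); pickle.dump(c,open(f'pics/{tag}.pkl','wb'))
E
python3 snap.py wrist w1
```

```text
clock: 1.4
eef_pos: [482.1, 36.9, 299.3]
tcp_rot: [3.141, 0.002, 1.647]
contact_force: [-0.3, 0.5, -1.0]
opening: 0.996
```

View pics/w1.png

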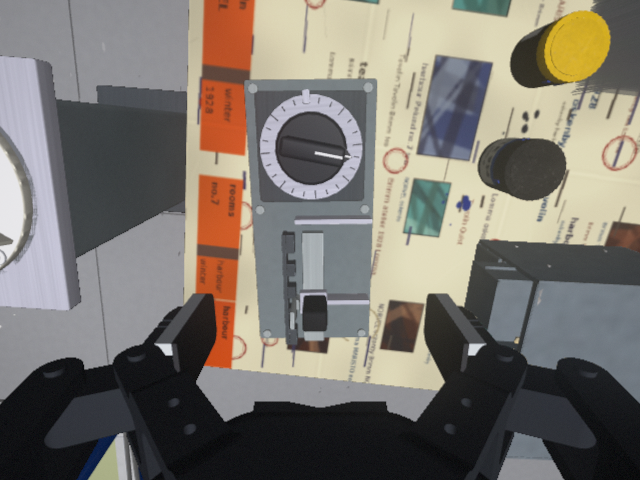

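```bash
python3 - <<'E'
import cv2
a=cv2.imread('pics/w1.png')
cv2.imwrite('pics/w1a.png',cv2.resize(a[70:215,235:390],None,fx=4,fy=4,interpolation=cv2.INTER_CUBIC))
cv2.imwrite('pics/w1b.png',cv2.resize(a[205:350,235:390],None,fx=4,fy=4,interpolation=cv2.INTER_CUBIC))
E
```

```text
(no output)
```

View pics/w1a.png

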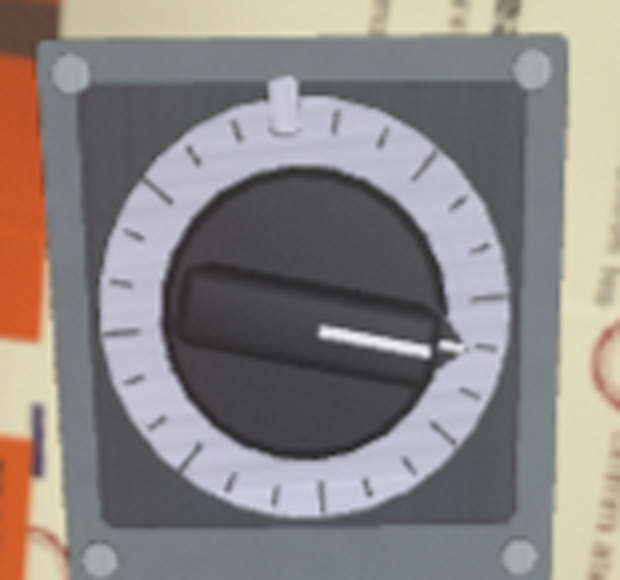

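View pics/w1b.png

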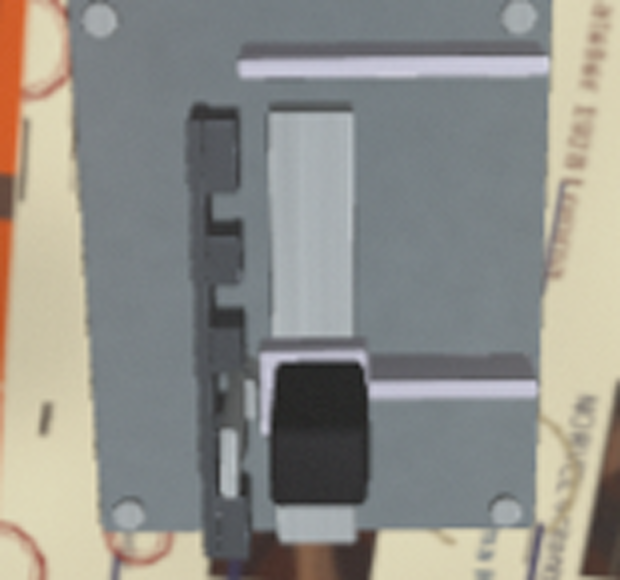

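```bash
python3 - <<'E'
from h import *; import pickle
c=pickle.load(open('pics/w1.pkl','rb'))
def f(x,y,oy): return 235+x/4,oy+y/4
pts=[(f(40,42,70),(-75,165)),(f(568,36,70),(75,165)),(f(104,528,205),(-75,-165)),(f(535,525,205),(75,-165))]
W=np.array([ray(c,*p,12)[:2] for p,_ in pts]);G=np.array([g for _,g in pts],float)
print(W.round(1))
m=W.mean(0);H=(W-m).T@G
th=np.arctan2(H[1,0]-H[0,1],H[0,0]+H[1,1]);Rz=np.array([[np.cos(th),-np.sin(th)],[np.sin(th),np.cos(th)]])
print('gauge',m,th,'res',(W-m-G@Rz.T).round(1))
ax=m+Rz@[0,85]
# independent axis: collar & disc ellipse
im=cv2.imread('pics/w1.png')
ringpx=[(100,305),(508,305),(305,97),(305,517)]
rc=[ray(c,*f(*p,70),29)[:2] for p in ringpx]
print('axis',ax,'collar',np.mean(rc,0),'widths',np.linalg.norm(rc[0]-rc[1]),np.linalg.norm(rc[2]-rc[3]))
P=ray(c,*f(465,348,70),36)[:2];L=ray(c,*f(285,131,70),33)[:2]
for a in (ax,np.mean(rc,0)):
    ap=np.arctan2(*(P-a)[::-1])-th;al=np.arctan2(*(L-a)[::-1])-th
    print('pointer ang',ap,np.linalg.norm(P-a),'lug',al,np.linalg.norm(L-a),'diff',al-ap)
print('start grip', m+Rz@[0,-105],'next',m+Rz@[0,-75])
# grip top 82: block top face corners crop b (272,362),(366,362),(368,440),(271,440) far edge?
for p in [(272,364),(366,364),(271,440),(368,440)]:
    w=ray(c,*f(*p,205),82)[:2]; print(p,w.round(1),'gauge',(Rz.T@(w-m)).round(1))
s=[ray(c,*f(*p,205),79)[:2] for p in [(222,430),(238,430),(222,495),(238,495)]]
print('tab',[(Rz.T@(w-m)).round(1) for w in s])
E
```

```text
[[ 389.5  153.7]
 [ 535.9  166.4]
 [ 416.6 -170.8]
 [ 564.  -158.7]]
gauge [476.47916974  -2.36905563] 0.08459764452106734 res [[ 1.7 -2. ]
 [-1.4 -2. ]
 [ 0.9  2.3]
 [-1.2  1.7]]
axis [469.29694402  82.32696337] collar [468.17136648  87.61691597] widths 114.66217234578772 115.04711260096435
pointer ang -0.11162442457013684 44.301378070592605 lug 1.6672611297556563 52.83611625141048 diff 1.778885554325793
pointer ang -0.22649203678680369 45.87179418380647 lug 1.6640017930147653 47.43020271482957 diff 1.890493829801569
start grip [ 485.35133091 -106.99354968] next [482.81642772 -77.10083709]
(272, 364) [471.1 -70. ] gauge [-11.1 -66.9]
(366, 364) [497.  -68.1] gauge [ 14.9 -67.2]
(271, 440) [472.2 -93.5] gauge [-11.9 -90.4]
(368, 440) [499.5 -91.5] gauge [ 15.4 -90.7]
tab [array([-25.9, -88.8]), array([-21.4, -88.9]), array([ -26.6, -109.6]), array([ -22. , -109.7])]
```

```bash
python3 - <<'E'
from h import *; import pickle
c=pickle.load(open('pics/w1.pkl','rb'))
f=lambda x,y,oy=205:(235+x/4,oy+y/4)
G=[ray(c,*f(*p),82)[:2] for p in [(271,440),(368,440),(275,502),(365,502)]];print('wrist top',np.round(G,1),np.mean(G,0))
T=[ray(c,*f(*p),79)[:2] for p in [(220,430),(238,430),(222,497),(240,497)]];print('tab',np.mean(T,0))
s=cam('scene')
S=[ray(s,220+x/3,260+y/3,82)[:2] for x,y in [(358,290),(388,280),(421,296),(390,316)]];print('scene top',np.round(S,1),np.mean(S,0))
d=cam('side')
S=[ray(d,165+x/3.5,240+y/3.5,82)[:2] for x,y in [(203,248),(280,243),(284,275),(203,280)]];print('side top',np.round(S,1),np.mean(S,0))
# straightness of table edge in wrist and rail edges directions
for a,b in [((268,108),(274,335)),((353,108),(353,335))]:
    u=ray(c,*f(*a),30)[:2];v=ray(c,*f(*b),30)[:2];print('rail yaw',np.arctan2(-(u-v)[0],(u-v)[1]))
for a,b in [((240,70),(546,65)),((372,390),(536,388))]:
    u=ray(c,*f(*a),34)[:2];v=ray(c,*f(*b),34)[:2];print('fence',u,v,np.linalg.norm(u-v),np.arctan2((v-u)[1],(v-u)[0]))
E
```

```text
wrist top [[ 472.2  -93.5]
 [ 499.5  -91.5]
 [ 474.6 -113.2]
 [ 500.2 -111.3]] [ 486.64344777 -102.35490861]
tab [ 461.01671343 -103.61891939]
scene top [[ 474.3  -87.7]
 [ 491.9  -90.6]
 [ 501.2 -108.4]
 [ 479.6 -110.5]] [486.74285347 -99.30580409]
side top [[ 473.8  -94.6]
 [ 500.7  -93.2]
 [ 503.2 -115.8]
 [ 475.9 -116.9]] [ 488.42502329 -105.10620564]
rail yaw 0.08660250834499603
rail yaw 0.07809045055816442
fence [455.16545509   0.59351693] [545.03086573   8.85190118] 90.24407426699965 0.09163986051174844
fence [ 502.53189593 -100.53714577] [554.1134852  -96.00420196] 51.78038171852202 0.08765392318716354
```

```bash
python3 rel.py 484.2 -103 150 1.656
```

```text
clock 1.45 pos [481.   39.3 299.1] rot [-3.1415e+00  6.0000e-04  1.6460e+00] q [ 0.08  0.06  1.85 -0.    1.23  0.  ] F [ 0.3  0.5 -0.7] op 85.1
dp [-142.1   -7.5  149.2] w [-0.0001  0.0006 -0.01  ]
```

```bash
python3 -m creep '[{"dp":[-28.5,-1.5,29.8],"angular":[0,0,-0.01],"fingers":85},{"dp":[-57,-3,59.6],"angular":[0,0,-0.01],"fingers":85},{"dp":[-85,-4.5,89.4],"angular":[0,0,-0.01],"fingers":85},{"dp":[-114,-6,119],"angular":[0,0,-0.01],"fingers":85},{"dp":[-142,-7.5,149],"angular":[0,0,-0.01],"fingers":85}]' 
python3 -m creep '[{"dp":[0,0,0],"angular":[0,0,0],"fingers":85},{"dp":[0,0,0],"angular":[0,0,0],"fingers":85}]'
python3 snap.py wrist w2; python3 rel.py 484.2 -103 150 1.656
```

```text
clock: 1.87
eef_pos: [483.8, -99.9, 149.2]
tcp_rot: [3.141, -0.0, 1.662]
contact_force: [0.9, -0.2, 0.2]
opening: 0.997
clock: 2.03
eef_pos: [482.7, -99.6, 148.7]
tcp_rot: [-3.138, -0.002, 1.659]
contact_force: [-0.6, 0.4, 0.5]
opening: 0.991
clock 2.0833 pos [483.8 -99.1 150.1] rot [-3.1403e+00 -9.0000e-04  1.6600e+00] q [-0.21  0.25  1.98  0.    0.91 -0.29] F [0.3 0.6 0.1] op 85.2
dp [-3.9  0.   0. ] w [-0.0013 -0.0009  0.004 ]
```

View pics/w2.png

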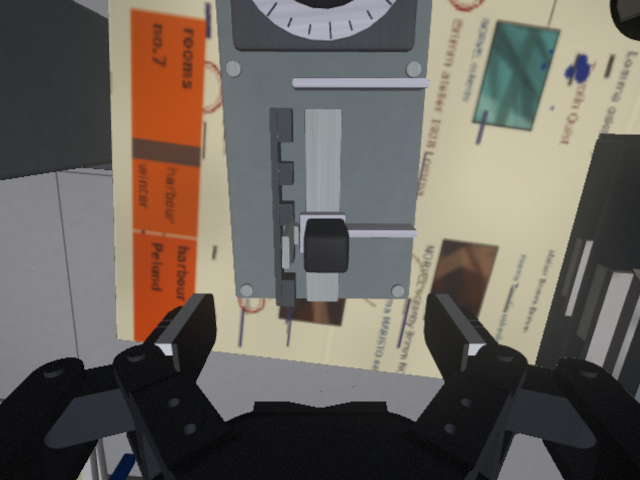

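```bash
python3 - <<'E'
from h import *; import pickle
c=pickle.load(open('pics/w2.pkl','rb'))
im=cv2.imread('pics/w2.png')
cv2.imwrite('pics/w2a.png',cv2.resize(im[200:310,230:380],None,fx=5,fy=5,interpolation=cv2.INTER_CUBIC))
s=r.sense();p=s['eef_pos']
for z in (79,82): print(z,proj(c,[p[0],p[1],z]))
E
```

```text
79 [323.32938059 248.46173716]
82 [323.36320078 250.00658226]
```

View pics/w2a.png

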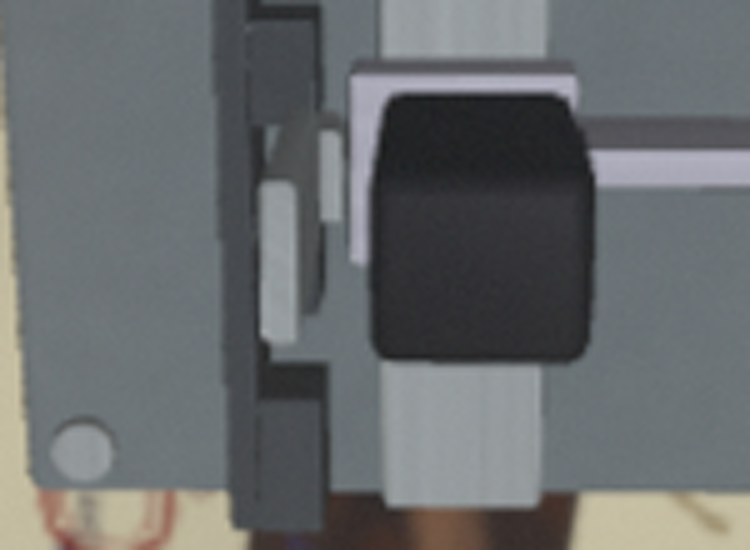

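```bash
python3 - <<'E'
from h import *; import pickle
c=pickle.load(open('pics/w2.pkl','rb'))
f=lambda x,y:(230+x/5,200+y/5)
th=.085;u=np.array([np.cos(th),np.sin(th)]);v=np.array([-u[1],u[0]])
t=ray(c,*f(258,264),79)[:2]; t2=[ray(c,*f(258,180),79)[:2],ray(c,*f(260,347),79)[:2]]
b=ray(c,*f(594,276),82)[:2]; b2=[ray(c,*f(372,276),82)[:2]]
y=[ray(c,*f(480,190),82)[:2],ray(c,*f(480,362),82)[:2]]
print('tab outer',t,'len',np.linalg.norm(t2[0]-t2[1]),'block right',b,'left',b2,'across',(b-t)@u)
print('y ext',[q@v for q in y], 'tab y',[q@v for q in t2])
# grip pt: 25 from tab outer, 17 from block far
g1=t+25*u; g2=b-17*u
print('g from tab',g1,'from block',g2, 'block y mid pt',np.mean(y,0))
E
```

```text
tab outer [ 457.88254981 -104.27277101] len 22.261514018118767 block right [ 499.86963924 -101.07544458] left [array([ 472.36085667, -103.51923003])] across 42.10694796961109
y ext [np.float64(-132.01811127508526), np.float64(-154.70465404588938)] tab y [np.float64(-131.72702660058314), np.float64(-153.98578544734784)]
g from tab [ 482.79229168 -102.15032894] from block [ 482.93101477 -102.51870519] block y mid pt [ 485.76069893 -102.49145243]
```

```bash
python3 -m creep '[{"dp":[-2.9,-0.7,35],"angular":[0,0,-0.003],"fingers":85},{"dp":[-2.9,-0.7,70],"angular":[0,0,-0.003],"fingers":85},{"dp":[-2.9,-0.7,105],"angular":[0,0,-0.003],"fingers":65},{"dp":[-2.9,-0.7,105],"angular":[0,0,-0.003],"fingers":55},{"dp":[-2.9,-0.7,105],"angular":[0,0,-0.003],"fingers":50}]' 30
python3 snap.py wrist w3;python3 snap.py scene s3; python3 rel.py 482.9 -102.4 45 1.656
```

```text
clock: 2.5
eef_pos: [483.4, -101.4, 45.5]
tcp_rot: [-3.14, -0.001, 1.665]
contact_force: [-0.1, -0.9, -0.8]
opening: 0.602
clock 2.6 pos [ 484.1 -102.    47.2] rot [3.1412 0.     1.6648] q [-0.21  0.42  2.05  0.    0.67 -0.3 ] F [-4.1  1.1 -2.9] op 50.0
dp [-0.3 -1.2  2.1] w [ 0.0004 -0.      0.0088]
```

View pics/w3.png

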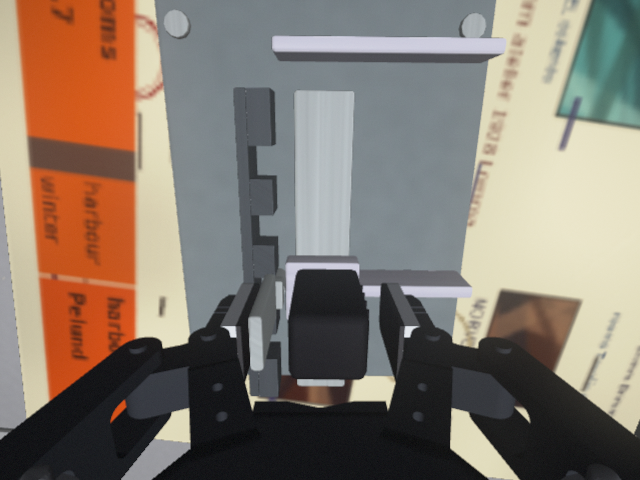

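```bash
python3 -m creep '[{"dp":[0,-0.8,0],"angular":[0,0,0],"fingers":40},{"dp":[0,-0.8,0],"angular":[0,0,0],"fingers":30},{"dp":[0,-0.8,0],"angular":[0,0,0],"fingers":25},{"dp":[0,-0.8,0],"angular":[0,0,0],"fingers":25},{"dp":[0,-0.8,0],"angular":[0,0,0],"fingers":25}]' 30
python3 snap.py wrist w4; python3 rel.py 482.9 -102.4 45 1.656
```

```text
clock: 3.02
eef_pos: [483.8, -102.8, 47.9]
tcp_rot: [3.139, 0.001, 1.664]
contact_force: [-2.1, 0.9, 5.7]
opening: 0.386
clock 3.0667 pos [ 483.8 -102.8   47.9] rot [3.1392e+00 6.0000e-04 1.6635e+00] q [-0.21  0.42  2.05  0.    0.67 -0.31] F [-3.   0.8  6.1] op 32.7
dp [ 0.5 -0.9  2.9] w [0.0024 0.0006 0.0075]
```

View pics/w4.png

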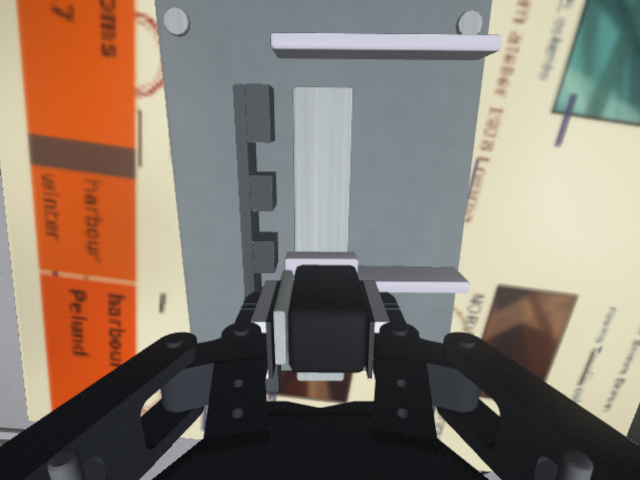

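```bash
python3 -m creep '[{"dp":[6,0,0],"angular":[0,0,0],"fingers":25},{"dp":[13,0,0],"angular":[0,0,0],"fingers":25},{"dp":[20,0,0],"angular":[0,0,0],"fingers":25},{"dp":[26,0,0],"angular":[0,0,0],"fingers":25},{"dp":[30,0,0],"angular":[0,0,0],"fingers":25}]' 30
python3 -m creep '[{"dp":[0,0,0],"angular":[0,0,0],"fingers":25},{"dp":[0,0,0],"angular":[0,0,0],"fingers":25}]'
python3 snap.py wrist w5; python3 rel.py 480.3 -72.6 45 1.656
```

```text
clock: 3.48
eef_pos: [481.3, -72.8, 47.9]
tcp_rot: [3.139, 0.001, 1.664]
contact_force: [-1.9, -2.3, 6.4]
opening: 0.387
clock: 3.65
eef_pos: [481.3, -72.6, 47.8]
tcp_rot: [3.139, 0.0, 1.664]
contact_force: [-1.1, 1.6, 6.2]
opening: 0.382
clock 3.7 pos [481.3 -72.7  47.8] rot [3.1387e+00 5.0000e-04 1.6637e+00] q [-0.15  0.41  2.07  0.    0.66 -0.25] F [-2.2  1.7  5.4] op 32.8
dp [ 0.2 -1.   2.8] w [0.0029 0.0005 0.0077]
```

View pics/w5.png

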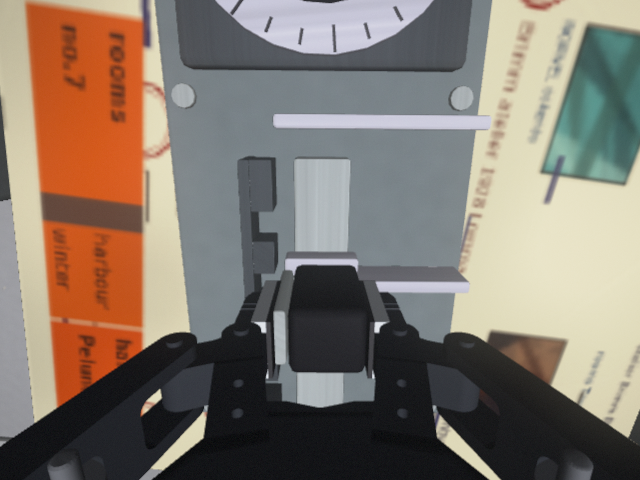

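```bash
python3 -m creep '[{"dp":[0,0,0],"angular":[0,0,0],"fingers":40},{"dp":[0,0,0],"angular":[0,0,0],"fingers":50},{"dp":[0,0,0],"angular":[0,0,0],"fingers":60},{"dp":[0,0,0],"angular":[0,0,0],"fingers":62},{"dp":[0,0,0],"angular":[0,0,0],"fingers":62}]' 30
python3 snap.py wrist w6;python3 snap.py side d6; python3 rel.py 480.3 -72.6 45 1.656
```

```text
clock: 4.12
eef_pos: [481.5, -73.1, 46.4]
tcp_rot: [3.139, 0.001, 1.664]
contact_force: [0.0, -0.8, -0.3]
opening: 0.725
clock 4.2167 pos [480.9 -73.   45.9] rot [3.1399e+00 4.0000e-04 1.6638e+00] q [-0.15  0.41  2.07  0.    0.66 -0.25] F [0.2 1.  0.3] op 62.3
dp [ 0.5 -0.5  0.9] w [0.0017 0.0004 0.0078]
```

View pics/w6.png

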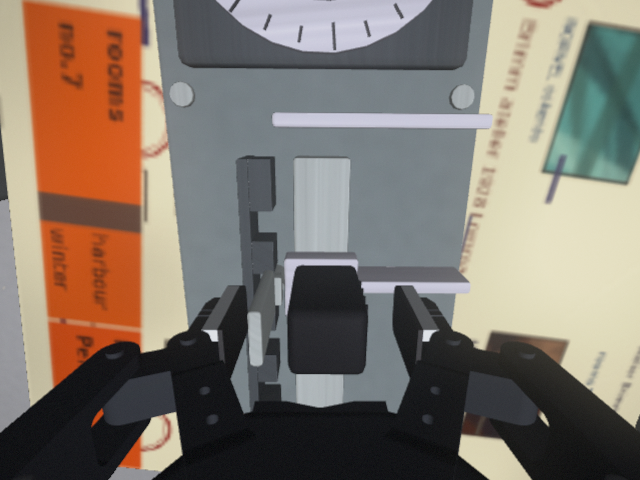

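```bash
python3 -m creep '[{"dp":[0,0,-30],"angular":[0,0,0],"fingers":80},{"dp":[0,0,-70],"angular":[0,0,0],"fingers":85},{"dp":[0,0,-104],"angular":[0,0,0],"fingers":85},{"dp":[0,0,-104],"angular":[0,0,0],"fingers":85},{"dp":[0,0,-104],"angular":[0,0,0],"fingers":85}]'
python3 snap.py wrist w7; python3 rel.py 480.3 -72.6 150 1.656; python3 - <<'E'
import cv2
im=cv2.imread('pics/w7.png')
cv2.imwrite('pics/w7a.png',cv2.resize(im[190:310,230:380],None,fx=5,fy=5,interpolation=cv2.INTER_CUBIC))
E
```

```text
clock: 4.63
eef_pos: [481.7, -73.2, 151.4]
tcp_rot: [3.137, 0.001, 1.664]
contact_force: [-0.2, 0.6, -0.9]
opening: 0.997
clock 4.6833 pos [480.5 -73.  149.9] rot [3.1398e+00 4.0000e-04 1.6638e+00] q [-0.15  0.24  2.    0.    0.9  -0.25] F [-0.4  0.2 -0.9] op 84.9
dp [ 0.4 -0.1 -0.1] w [0.0018 0.0004 0.0078]
```

View pics/w7.png

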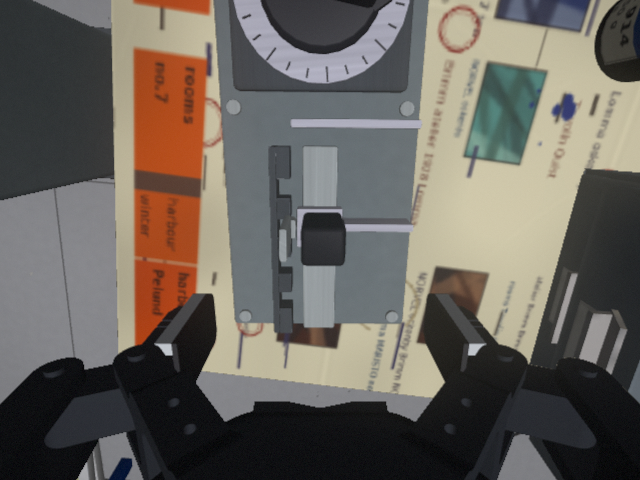

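View pics/w7a.png

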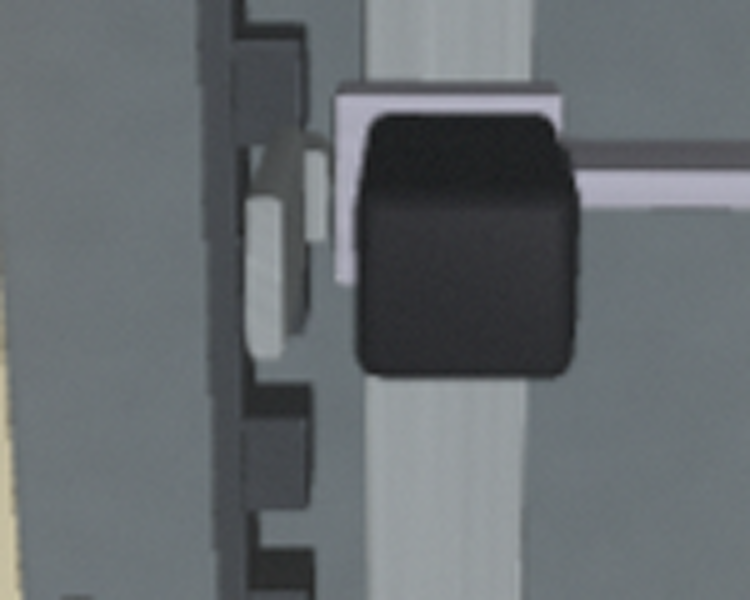

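```bash
python3 -m creep '[{"dp":[31,-4,-13],"angular":[0,0,0],"fingers":85},{"dp":[62,-8,-26],"angular":[0,0,0],"fingers":85},{"dp":[93,-12,-40],"angular":[0,0,0],"fingers":85},{"dp":[93,-12,-40],"angular":[0,0,0],"fingers":85},{"dp":[93,-12,-40],"angular":[0,0,0],"fingers":85}]'
python3 snap.py wrist w8; python3 rel.py 468 87 150 -0.14; python3 - <<'E'
import cv2
im=cv2.imread('pics/w8.png')
cv2.imwrite('pics/w8a.png',cv2.resize(im[60:260,220:420],None,fx=3,fy=3,interpolation=cv2.INTER_CUBIC))
E
```

```text
clock: 5.1
eef_pos: [458.8, 19.6, 188.5]
tcp_rot: [-3.141, -0.0, 1.667]
contact_force: [0.6, 0.1, -0.9]
opening: 0.997
clock 5.15 pos [458.8  18.8 188.2] rot [-3.1400e+00  2.0000e-04  1.6656e+00] q [ 0.04  0.15  2.02 -0.    0.98 -0.06] F [-0.3 -0.6  0.1] op 84.9
dp [67.  15.6 38.1] w [-1.0000e-03  1.6000e-03  1.8056e+00]
```

View pics/w8a.png

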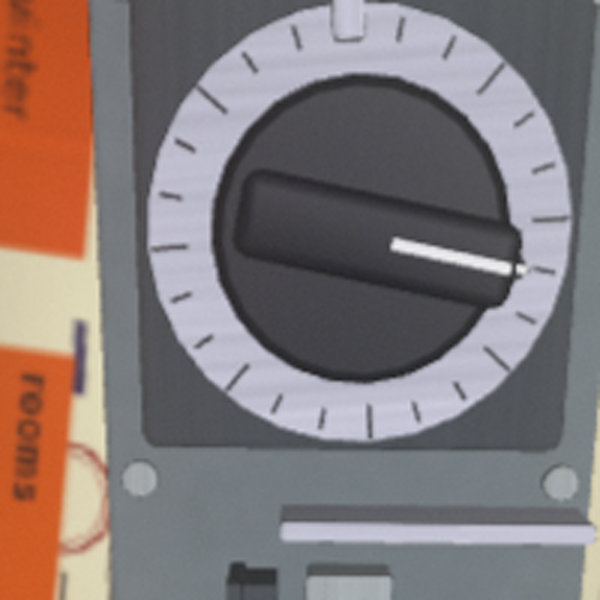

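```bash
python3 - <<'E'
from h import *; import pickle
c=pickle.load(open('pics/w8.pkl','rb'))
f=lambda x,y:(220+x/3,60+y/3)
rp=[(147,225),(572,225),(360,3),(360,440)]
W=[ray(c,*f(*p),29)[:2] for p in rp];ax=np.mean(W,0);print('axis',ax,np.linalg.norm(W[0]-W[1]),np.linalg.norm(W[2]-W[3]))
D=[ray(c,*f(*p),40)[:2] for p in [(213,228),(510,228),(362,75),(362,381)]];print('disc',np.mean(D,0),np.linalg.norm(D[0]-D[1]),np.linalg.norm(D[2]-D[3]))
B=[ray(c,*f(*p),79)[:2] for p in [(255,170),(520,230),(490,307),(236,252)]];print('bar',np.mean(B,0))
a=((B[1]-B[0])+(B[2]-B[3]));print('bar ang',np.arctan2(a[1],a[0]))
l=ray(c,*f(510,269),79)[:2]-ray(c,*f(392,243),79)[:2];print('line ang',np.arctan2(l[1],l[0]))
P=ray(c,*f(524,270),36)[:2];L=ray(c,*f(348,40),32)[:2];L2=ray(c,*f(348,40),36)[:2]
for q in (ax,np.mean(D,0)):
  print('P',np.arctan2(*(P-q)[::-1]),np.linalg.norm(P-q),'L',np.arctan2(*(L-q)[::-1]),np.arctan2(*(L2-q)[::-1]),np.linalg.norm(L-q))
# lug direction via its axis
E
```

```text
axis [468.01406089  87.27159838] 115.5955134642499 114.72295939559416
disc [467.96573882  87.04498293] 77.89958146120912 77.54331634524704
bar [469.18080982  85.86798124]
bar ang -0.11493470308135559
line ang -0.113869955812165
P -0.13780458417882036 45.147845936683474 L 1.7494543112670713 1.754031043614629 47.203949487438585
P -0.13268767493821285 45.165171283116955 L 1.7476021925077987 1.7521367560154246 47.41845197392828
```

```bash
python3 -m creep '[{"dp":[14,3,0],"angular":[0,0,0.12],"fingers":85},{"dp":[28,6,0],"angular":[0,0,0.24],"fingers":85},{"dp":[42,9,0],"angular":[0,0,0.36],"fingers":85},{"dp":[56,12,0],"angular":[0,0,0.48],"fingers":85},{"dp":[67,15.6,0],"angular":[0,0,0.6],"fingers":85}]'
python3 -m creep '[{"dp":[0,0,0],"angular":[0,0,0.12],"fingers":85},{"dp":[0,0,10],"angular":[0,0,0.24],"fingers":80},{"dp":[0,0,20],"angular":[0,0,0.36],"fingers":75},{"dp":[0,0,30],"angular":[0,0,0.48],"fingers":70},{"dp":[0,0,38],"angular":[0,0,0.6],"fingers":65}]'
python3 -m creep '[{"dp":[0,0,0],"angular":[0,0,0.12],"fingers":60},{"dp":[0,0,10],"angular":[0,0,0.24],"fingers":60},{"dp":[0,0,20],"angular":[0,0,0.36],"fingers":60},{"dp":[0,0,30],"angular":[0,0,0.48],"fingers":60},{"dp":[0,0,38],"angular":[0,0,0.59],"fingers":60}]'
python3 rel.py 468 87.1 46 -0.125
```

```text
clock: 5.57
eef_pos: [468.3, 86.3, 187.7]
tcp_rot: [-3.14, 0.002, 1.057]
contact_force: [0.3, -0.0, -0.7]
opening: 0.992
clock: 5.98
eef_pos: [468.1, 85.4, 149.1]
tcp_rot: [-3.141, 0.003, 0.457]
contact_force: [0.5, -1.0, 0.8]
opening: 0.761
clock: 6.4
eef_pos: [468.0, 85.3, 111.2]
tcp_rot: [3.14, 0.003, -0.134]
contact_force: [0.3, 0.1, -0.3]
opening: 0.7
clock 6.4 pos [468.   85.3 111.2] rot [ 3.1405e+00  2.6000e-03 -1.3370e-01] q [ 0.18  0.29  2.05 -0.    0.81  1.88] F [ 0.3  0.1 -0.3] op 59.8
dp [-0.1 -1.9 65.2] w [ 0.0011  0.0026 -0.0087]
```

```bash
python3 -m creep '[{"dp":[0,-1.9,33],"angular":[0.001,0.002,-0.008],"fingers":60},{"dp":[0,-1.9,65],"angular":[0.001,0.002,-0.008],"fingers":50},{"dp":[0,-1.9,65],"angular":[0.001,0.002,-0.008],"fingers":40},{"dp":[0,-1.9,65],"angular":[0.001,0.002,-0.008],"fingers":30},{"dp":[0,-1.9,65],"angular":[0.001,0.002,-0.008],"fingers":28}]' 30
python3 snap.py wrist w9; python3 rel.py 468 87.1 46 -0.125
```

```text
clock: 6.82
eef_pos: [469.2, 88.0, 48.6]
tcp_rot: [-3.141, -0.001, -0.119]
contact_force: [-0.1, 0.1, 0.1]
opening: 0.327
clock 6.8667 pos [469.9  88.2  49.3] rot [-3.1404e+00 -3.0000e-03 -1.1890e-01] q [0.18 0.4  2.08 0.   0.66 1.87] F [0.2 0.1 0.2] op 27.8
dp [-1.7  1.4  3.3] w [-0.0012 -0.003   0.0061]
```

View pics/w9.png

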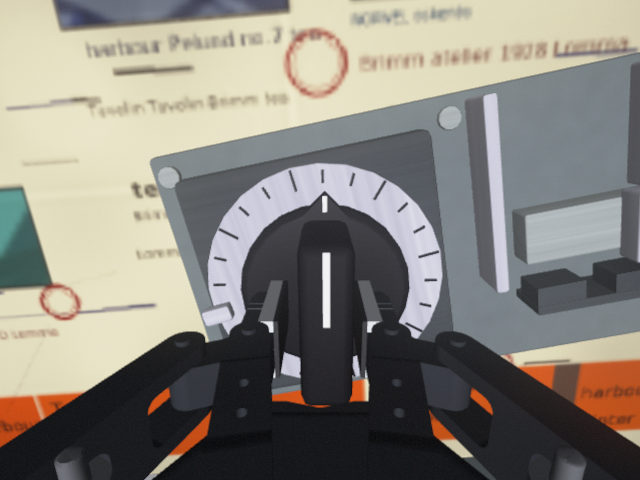

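```bash
python3 -m creep '[{"dp":[-0.8,0.4,2],"angular":[0,0,0],"fingers":20},{"dp":[-0.8,0.4,2],"angular":[0,0,0],"fingers":12},{"dp":[-0.8,0.4,2],"angular":[0,0,0],"fingers":12}]' 35
python3 rel.py 468 87.1 46 -0.125
```

```text
clock: 7.12
eef_pos: [469.6, 86.0, 48.4]
tcp_rot: [3.14, -0.005, -0.116]
contact_force: [1.3, -22.3, 10.1]
opening: 0.23
clock 7.1167 pos [469.6  86.   48.4] rot [ 3.14   -0.0054 -0.1161] q [ 0.18  0.4   2.09 -0.01  0.65  1.87] F [  1.3 -22.3  10.1] op 19.6
dp [-1.7 -0.9  2.4] w [ 0.0016 -0.0055  0.0089]
```

```bash
python3 -m creep '[{"dp":[0,1,0],"angular":[0,0,0],"fingers":12},{"dp":[0,1.8,0],"angular":[0,0,0],"fingers":12},{"dp":[0,1.8,0],"angular":[0,0,0],"fingers":12}]' 35
python3 rel.py 468 87.1 46 -0.125
```

```text
clock: 7.37
eef_pos: [469.5, 85.8, 48.4]
tcp_rot: [-3.141, -0.006, -0.118]
contact_force: [-0.0, -7.8, 6.5]
opening: 0.231
clock 7.3667 pos [469.5  85.8  48.4] rot [-3.1406 -0.0057 -0.1177] q [ 0.18  0.4   2.09 -0.    0.65  1.87] F [-0.  -7.8  6.5] op 19.8
dp [-1.7 -1.1  2.4] w [-0.001  -0.0057  0.0073]
```

```bash
python3 -m creep '[{"dp":[0,0.7,0],"angular":[0,0,-0.1],"fingers":12},{"dp":[0,0.7,0],"angular":[0,0,-0.2],"fingers":12},{"dp":[0,0.7,0],"angular":[0,0,-0.3],"fingers":12},{"dp":[0,0.7,0],"angular":[0,0,-0.4],"fingers":12},{"dp":[0,0.7,0],"angular":[0,0,-0.5],"fingers":12}]' 35
python3 rel.py 468 86 48 1.75
```

```text
clock: 7.78
eef_pos: [469.5, 86.2, 48.4]
tcp_rot: [3.141, -0.006, 0.386]
contact_force: [-1.2, 3.0, 6.5]
opening: 0.227
clock 7.7833 pos [469.5  86.2  48.4] rot [ 3.141  -0.0061  0.3863] q [0.18 0.4  2.09 0.   0.65 1.36] F [-1.2  3.   6.5] op 19.4
dp [-1.5 -0.4  0.4] w [ 0.0047 -0.0048 -1.3637]
```

```bash
python3 -m creep '[{"dp":[0,0,0],"angular":[0,0,-0.1],"fingers":12},{"dp":[0,0,0],"angular":[0,0,-0.2],"fingers":12},{"dp":[0,0,0],"angular":[0,0,-0.3],"fingers":12},{"dp":[0,0,0],"angular":[0,0,-0.4],"fingers":12},{"dp":[0,0,0],"angular":[0,0,-0.5],"fingers":12}]' 35
python3 -m creep '[{"dp":[0,0,0],"angular":[0,0,-0.1],"fingers":12},{"dp":[0,0,0],"angular":[0,0,-0.2],"fingers":12},{"dp":[0,0,0],"angular":[0,0,-0.3],"fingers":12},{"dp":[0,0,0],"angular":[0,0,-0.4],"fingers":12},{"dp":[0,0,0],"angular":[0,0,-0.5],"fingers":12}]' 35
python3 rel.py 468 86 48 1.75
```

```text
clock: 8.2
eef_pos: [469.2, 86.6, 48.4]
tcp_rot: [3.139, -0.005, 0.886]
contact_force: [-3.3, 5.7, 8.1]
opening: 0.232
clock: 8.62
eef_pos: [468.7, 86.8, 48.4]
tcp_rot: [3.138, -0.003, 1.386]
contact_force: [-4.8, 7.8, 10.1]
opening: 0.231
clock 8.6167 pos [468.7  86.8  48.4] rot [ 3.1379 -0.0033  1.3857] q [0.18 0.4  2.09 0.   0.65 0.36] F [-4.8  7.8 10.1] op 19.8
dp [-0.9 -0.5  0.4] w [ 0.0043 -0.0026 -0.3643]
```

```bash
python3 -m creep '[{"dp":[0,0,0],"angular":[0,0,-0.1],"fingers":12},{"dp":[0,0,0],"angular":[0,0,-0.2],"fingers":12},{"dp":[0,0,0],"angular":[0,0,-0.3],"fingers":12},{"dp":[0,0,0],"angular":[0,0,-0.35],"fingers":12},{"dp":[0,0,0],"angular":[0,0,-0.35],"fingers":12}]' 35
python3 snap.py wrist w10; python3 rel.py 468 86 48 1.75;python3 - <<'E'
import cv2
im=cv2.imread('pics/w10.png')
cv2.imwrite('pics/w10a.png',cv2.resize(im[130:330,220:420],None,fx=3,fy=3,interpolation=cv2.INTER_CUBIC))
E
```

```text
clock: 9.03
eef_pos: [468.3, 86.8, 48.4]
tcp_rot: [3.138, -0.002, 1.734]
contact_force: [-5.6, 7.2, 11.3]
opening: 0.228
clock 9.0833 pos [468.3  86.8  48.4] rot [ 3.1377e+00 -1.8000e-03  1.7320e+00] q [0.18 0.4  2.09 0.   0.65 0.02] F [-5.5  6.7 11.3] op 19.3
dp [-0.7 -0.4  0.4] w [ 0.0039 -0.0018 -0.018 ]
```

View pics/w10a.png

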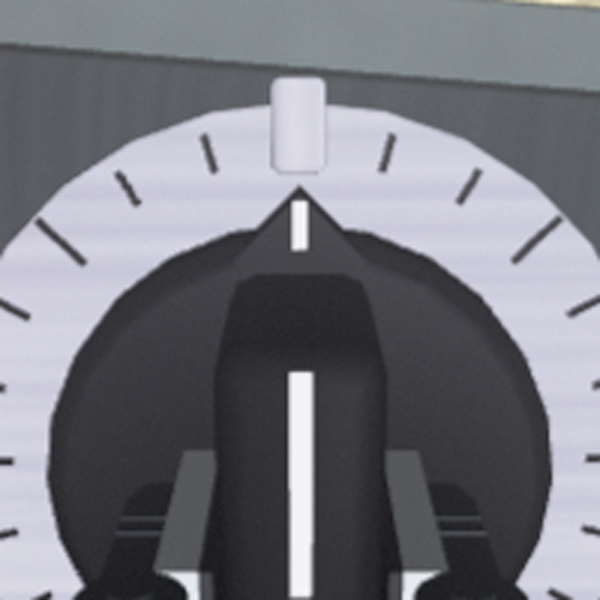

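```bash
python3 - <<'E'
from h import *; import pickle
c=pickle.load(open('pics/w10.pkl','rb'))
f=lambda x,y:(220+x/3,130+y/3)
P=ray(c,*f(300,188),36)[:2]; L=[ray(c,*f(298,172),33)[:2],ray(c,*f(298.5,80),36)[:2]]
W1=ray(c,*f(300,225),36)[:2]
C=np.array([468,87.1])
print(P,L,np.linalg.norm(L[0]-P))
d=L[1]-L[0];e=P-W1;print('lug dir',np.arctan2(d[1],d[0]))
# axis 48mm inward from lug along lug dir approx gives angle diff
for ax in (C,np.array([468.3,86.8]),L[0]-48*np.array([np.cos(1.75),np.sin(1.75)])):
    print(ax,np.arctan2(*(P-ax)[::-1]),np.arctan2(*(L[0]-ax)[::-1]),np.arctan2(*(L[1]-ax)[::-1]))
E
```

```text
[460.19876276 131.57548748] [array([459.61778685, 133.38599812]), array([457.47576715, 146.79293946])] 1.901442026473065
lug dir 1.7292267893322137
[468.   87.1] 1.7444352448499123 1.7499507502880252 1.745309057605275
[468.3  86.8] 1.7497901116684158 1.7550520303735617 1.7493010055369185
[468.17359752  86.15467267] 1.74460145869407 1.7499999999999998 1.7454199022157162
```

```bash
python3 -m creep '[{"dp":[0.4,-0.3,0],"angular":[0,0,-0.003],"fingers":12},{"dp":[0.8,-0.6,0],"angular":[0,0,-0.003],"fingers":12},{"dp":[0.8,-0.6,0],"angular":[0,0,-0.003],"fingers":24},{"dp":[0.8,-0.6,0],"angular":[0,0,-0.003],"fingers":40},{"dp":[0.8,-0.6,0],"angular":[0,0,-0.003],"fingers":50}]' 30
python3 -m creep '[{"dp":[0,0,0],"angular":[0,0,0],"fingers":55},{"dp":[0,0,-40],"angular":[0,0,0],"fingers":60},{"dp":[0,0,-80],"angular":[0,0,0],"fingers":80},{"dp":[0,0,-120],"angular":[0,0,0],"fingers":80},{"dp":[-30,0,-150],"angular":[0,0,0],"fingers":80}]'
python3 -m creep '[{"dp":[-35,0,0],"angular":[0,0,0],"fingers":80},{"dp":[-70,0,0],"angular":[0,0,0],"fingers":80},{"dp":[-70,0,0],"angular":[0,0,0],"fingers":80},{"dp":[-70,0,0],"angular":[0,0,0],"fingers":80}]'
python3 snap.py wrist w11;python3 snap.py scene s11; python3 snap.py side d11; python3 rel.py 468 86 48 1.75;python3 - <<'E'
import cv2
im=cv2.imread('pics/w11.png')
cv2.imwrite('pics/w11a.png',cv2.resize(im[60:260,220:420],None,fx=3,fy=3,interpolation=cv2.INTER_CUBIC))
E
```

```text
clock: 9.5
eef_pos: [467.8, 86.5, 47.1]
tcp_rot: [3.138, -0.0, 1.735]
contact_force: [0.1, -0.3, -0.5]
opening: 0.552
clock: 9.92
eef_pos: [472.0, 59.7, 198.8]
tcp_rot: [3.137, -0.002, 1.737]
contact_force: [1.2, 0.8, 0.2]
opening: 0.935
clock: 10.25
eef_pos: [483.2, -13.3, 195.9]
tcp_rot: [3.139, -0.0, 1.732]
contact_force: [0.4, 0.4, -0.4]
opening: 0.936
clock 10.4 pos [482.7 -11.2 195.4] rot [ 3.1401e+00 -8.0000e-04  1.7349e+00] q [-0.03  0.17  1.97  0.    1.   -0.19] F [ 0.2 -0.6  0.1] op 80.1
dp [ 98.2   1.1 147.5] w [ 0.0015 -0.0008 -0.0151]
```

View pics/w11.png

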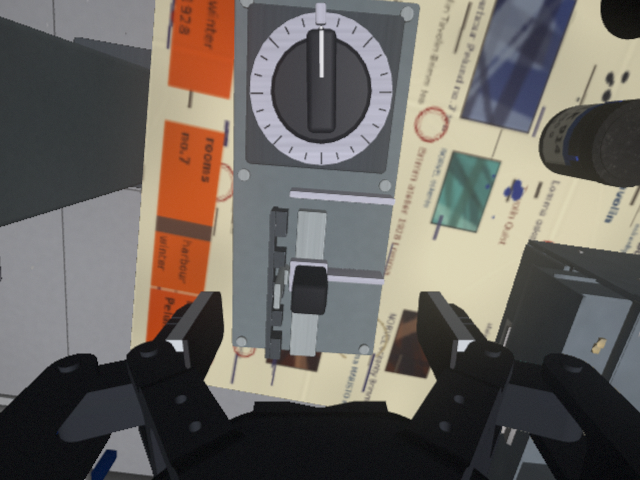

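View pics/w11a.png

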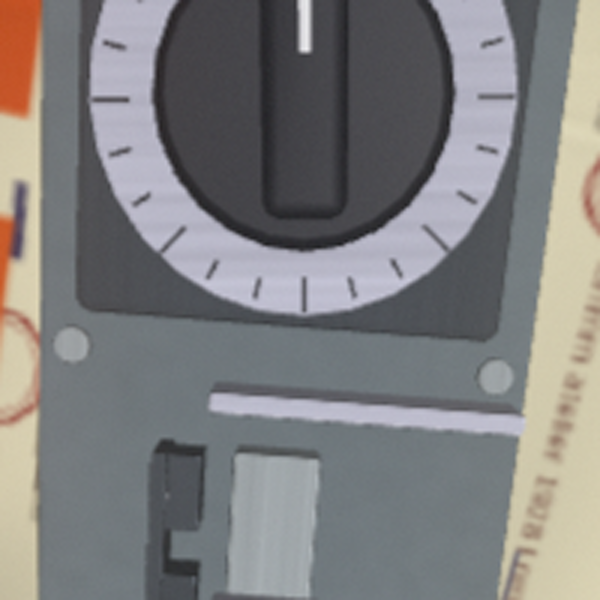

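View pics/s11.png

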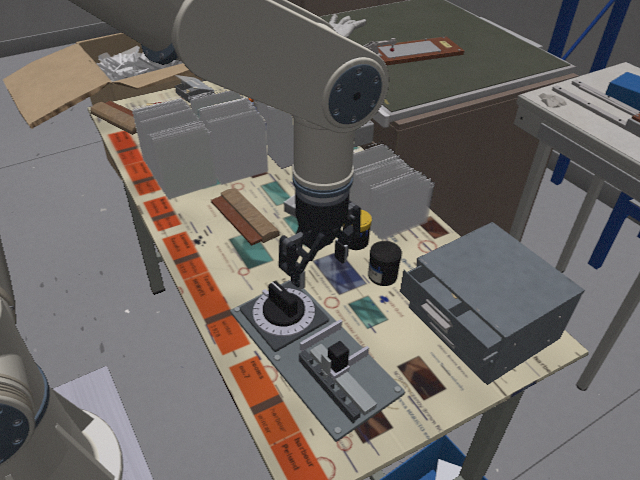

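```bash
python3 - <<'E'
import cv2
im=cv2.imread('pics/w11.png')
cv2.imwrite('pics/w11b.png',cv2.resize(im[0:100,270:370],None,fx=6,fy=6,interpolation=cv2.INTER_CUBIC))
cv2.imwrite('pics/w11c.png',cv2.resize(im[195:365,255:355],None,fx=3.5,fy=3.5,interpolation=cv2.INTER_CUBIC))
E
```

```text
(no output)
```

View pics/w11b.png

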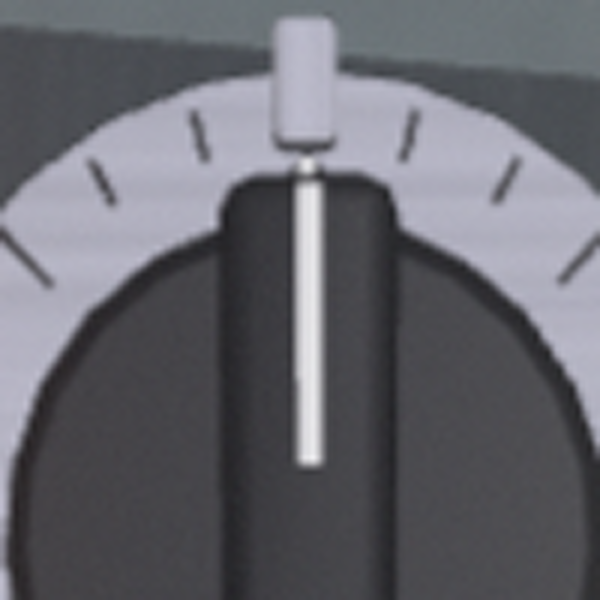

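View pics/w11c.png

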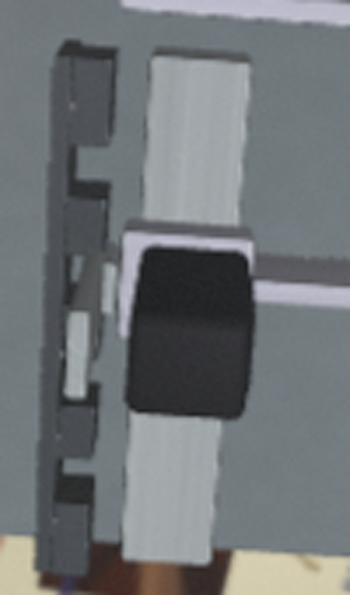

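```bash
python3 -c "
from rig import r
print(r.sign_off())"
```

```text
the job is handed in; nothing more can be done
None
```

I set up the feed gauge as asked and handed the job in at about 10.4 s, with the arm clear of everything.

- **Guide:** I squeezed the tab until the fingers measured about 33 mm apart, against 34 mm fully pressed. I slid the guide 30 mm toward the dial (the arm's reading was 30.1 mm) and let go. From above, the grip and tab are back to their full width, about 41.7 mm against 42.1 mm before. The tab also sits relative to the rack as it did in the starting notch, so the latch is fully out in the next notch.
- **Dial:** I turned it about 1.87 rad counter-clockwise by its bar. After release and retreat, the wrist view shows the pointer tip in line with the lug, within about 0.3 mm or 0.006 rad.
- **Bystanders:** the arm never went near the jars, squeegee or pin case. The last scene picture shows the jars and squeegee where they were, but the arm hid most of the pin case, and I did not measure any of them again.

Some readings disagreed:
- **Lug angle:** before I touched anything, the lug stood about 1.87 rad from the pointer, outside the stated 0.4 to 1.5 rad. It is the only lug on the collar, so I went by the picture.
- **Plate position:** the plate's outline put the dial's axis about 5 mm from where the collar showed it. I aimed from the collar and from direct sights of the grips.
- **Side force:** closing on the dial's bar pushed the gripper sideways with about 22 N until I re-centred it, well below the 120 N wrist limit.

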